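Reset the bag sealer's tripped interlock with the two-button chord

ROBOT

A 6-joint arm with a two-finger parallel gripper is mounted at the origin on the work surface; the furniture and walls round the work are solid. World frame = base frame: x ahead of the robot, y to its left, z up, the work surface at z = 0. Lengths are in mm, angles in rad, forces in N, time in s.
With the tool pointing down it reaches from about 400 to 925 mm from the base axis. Payload 12.5 kg.
Tool frame: the origin (TCP) lies at the very end of the fingers, on their centre line; the grasp point (between the pads) lies 19 mm behind it; y points along the fingers, z is the direction in which the jaws open and shut, and the axes are right-handed (so a half turn about y gives the same grasp; the last joint's range is limited). The gripper opens to 95 mm and grips with 3 to 60 N. Pads are 20 mm wide; open, the fingers measure 119 mm over their backs; the gripper's body (75 mm by 180 mm) begins 59 mm behind the grasp point.
Start: joints at [-1.404, 0.491, 1.559, -0, 1.092, -0.106], TCP at [168.416, -601.899, 214.661] pointing down, gripper open.
Joint ranges: [-3.1, 3.1], [-0.84, 2.19], [0.05, 2.79], [-1.13, 4.28], [0.06, 2.93], [-2.69, 2.69]. Speed limits (rad/s): [2.22, 2.22, 2.79, 3.14, 3.14, 3.14].

INTERFACE

Orientations are given as [roll, pitch, yaw] about the fixed x, y, z axes, in that order (R = Rz(yaw) Ry(pitch) Rx(roll)).
In Python, from cell import env, optics gives the robot as it stands.
- The arm moves only by the tool drive_tool, never from a script. Its argument "steps" is a list of rows, each an object with "slide": the shift along the tool's x, y, z in m, a list of three; "dr": the turn, a rotation vector about the tool's x, y, z in rad, a list of three; "fingers": the finger opening in m, from 0 to 0.0951. A call has 1 to 5 rows; each row is the pose to reach, as a shift and turn from the pose commanded when the call began, along the tool's axes at that moment; what a row does not reach only later rows make up. A row lasts 1/12 s, in which the tool goes at most 41.7 mm and 7.16 degrees, less where a joint would pass 70% of its speed; a pose out of reach is approached as far as the arm can. A call with a gripper value outside its range is refused whole. The fingers move at their own pace and stop on an object; the grip force is fixed at half the most. Time passes only in rows, so rows that repeat a pose let the fingers close. It gives the time, the measured TCP pose, the force and the opening at its end, in the units of the state.
- env.state(): the state, without advancing time (a new reading comes with each control period).
- optics.read_camera(name): name is "scene" or "top" or "wrist"; returns the picture (400x640x3 uint8, red, green, blue); there is no depth.
- optics.camera_model(name): a dict with "mtx" (3x3 intrinsics, pixels), "R" (3x3) and "t" (3): a world point X has camera coordinates R X + t. Camera axes: x right, y down, z forward; pixel columns grow to the right and rows downward; lengths in mm; the calibration is good to about 2 mm. A picture is of the moment at which its call begins: read the wrist's pose just before it. camera_model takes no time and is no camera call; for the wrist camera it gives the pose at the moment of the call.
- env.job_done(): hands the job in, once; it reports no verdict.
The state is a dict: "t": time; "joints": joint angles; "qvel": joint speeds; "tau": joint torques, N m; "eef_pos": TCP position; "tcp_rot": TCP orientation; "ft_force": force on the tool from outside, world axes, zero at the start; "moment": the same for the moment, N m; "opening": opening from 0.0 (shut) to 1.0 (fully open).
Only numpy, scipy, OpenCV 4.12 (cv2) and the standard library are available. Lean on these libraries where they do the work, as an engineer would, in place of code of your own. Each camera call takes 0.05 s, during which the arm holds its last target.

TASK

The bag sealer's safety interlock has tripped: on the round grey reset station, press the two green buttons down together, one fingertip on each, until both are fully home, and hold them both there for about three seconds. Then let both spring back up and move clear. Never press one green button alone, do not press the red stop button, and leave the weight, the ribbon roll and the date stamp standing where they are.

Things in the scene. Friction and masses are not known exactly. Their poses are not given: they have to be found in the camera images.
- reset_station: Round grey reset station, 132 mm diameter, 42 mm high, fixed on a 3 mm thick table plate. Origin: centre of its underside; z up. On top: two green buttons and one red, equal in size, at the corners of an equilateral triangle of 64 mm sides; which corner is red changes. Any two caps are 36 mm apart inside and 92 mm over all: fingers about 50 mm apart inside, in line with a pair, land one on each.
- green_a_base: Black round housing, 44 mm diameter, 12 mm high, of the first green button, fixed on the station; carries the cap. Origin: centre of its underside, on the button's axis, on the station's top face (45 mm above the table); z up. The 28 mm cap's flat top is 24 mm above the origin when up, 16 mm when fully home (still 4 mm proud of the housing).
- green_a (a joint): First green spring push button, a 28 mm round cap that moves straight down: 0 = fully up, grows as it is pressed, 0.008 (m) = fully home at its stop. Starts to move at about 1.5 N and needs about 5 N to be fully home; springs back up when let go.
- green_b_base: Black round housing, 44 mm diameter, 12 mm high, of the second green button, fixed on the station; carries the cap. Origin: centre of its underside, on the button's axis, on the station's top face (45 mm above the table); z up. The 28 mm cap's flat top is 24 mm above the origin when up, 16 mm when fully home (still 4 mm proud of the housing).
- green_b (a joint): Second green spring push button, a 28 mm round cap that moves straight down: 0 = fully up, grows as it is pressed, 0.008 (m) = fully home at its stop. Starts to move at about 1.5 N and needs about 5 N to be fully home; springs back up when let go.
- red_stop_base: Black round housing, 44 mm diameter, 12 mm high, of the red stop button, fixed on the station; carries the cap. Origin: centre of its underside, on the button's axis, on the station's top face (45 mm above the table); z up. The 28 mm cap's flat top is 24 mm above the origin when up, 16 mm when fully home (still 4 mm proud of the housing).
- red_stop (a joint): Red stop spring push button, a 28 mm round cap that moves straight down: 0 = fully up, grows as it is pressed, 0.008 (m) = fully home at its stop. Starts to move at about 1.5 N and needs about 5 N to be fully home; springs back up when let go.
- weight: Black cast-iron knob weight, 52 mm diameter, 50 mm high; origin near the centre of its underside, z up. Loose; stands on the table beside the station; not to be moved.
- ribbon_roll: Yellow roll of ribbon standing on its flat side, 55 mm diameter, 32 mm high; origin near the centre of its underside, z up. Loose; stands on the table beside the station; not to be moved.
- date_stamp: Hand date stamp with a turned wooden grip, 33 x 52 mm, 107 mm high, standing upright on its rubber; origin near the centre of its underside, z up. Loose; stands on the table beside the station; not to be moved.

How it is judged:
By the outcome, as a careful person would: the job done as asked, in the order asked, and still so for the second after the job is handed in, with the robot touching nothing.
It also fails if it takes over 35 s, if anything falls off the work surface, if the arm or the gripper's body presses on something with over 40 N, if the wrist force passes 120 N, or if a joint passes its speed limit or range.

## Working session

There is one attempt and no reset: what is moved stays moved. The work goes in short steps, Python scripts to look and compute and a tool call to move; the robot and the scene stay as the last step left them, time stands still between calls to the robot, and variables do not carry over. Pictures are saved under pics/ and viewed, and the job is handed in when it is done.

Besides the shell and the picture viewer there is one more tool, called after "Emit:" as name([rows], argument=value, ...), one row to a line, values as JSON. drive_tool: Moves the arm, as the interface text tells. Its arguments: {"type":"object","properties":{"steps":{"type":"array","items":{"type":"object","properties":{"slide":{"type":"array","items":{"type":"number"}},"dr":{"type":"array","items":{"type":"number"}},"fingers":{"type":"number"}}}}},"required":["steps"]}

```bash
mkdir -p pics; ls; python3 - <<'E'
from cell import env, optics
import cv2, numpy as np
print(env.state())
for n in ("scene","top"):
    m=optics.camera_model(n); print(n,np.round(m["mtx"],1).tolist(),np.round(m["R"],4).tolist(),np.round(m["t"],1).tolist())
    cv2.imwrite(f"pics/{n}1.png",cv2.cvtColor(optics.read_camera(n),cv2.COLOR_RGB2BGR))
E
```

```text
pics
{'t': 0.0, 'joints': array([-1.40359771e+00,  4.91526968e-01,  1.55945663e+00,  1.55012126e-05,
        1.09169762e+00, -1.05577050e-01]), 'qvel': array([ 4.41498510e-04, -4.13420030e-05, -2.07160450e-03,  1.72831618e-04,
        1.36569446e-03,  1.56121307e-04]), 'tau': array([ 3.70877038e-03, -6.12638569e+01, -2.58181143e+01,  6.93515246e-02,
        4.82128188e-02, -1.08499835e-04]), 'eef_pos': array([ 168.37640255, -601.63570741,  214.07952371]), 'tcp_rot': array([-1.57187738e+00,  1.28385616e-04, -2.86882421e+00]), 'ft_force': array([-0.35751138,  0.06329512, -0.26329688]), 'moment': array([-0.00777642, -0.00012885,  0.04720887]), 'opening': 0.9963944426369874}
scene [[505.9, 0.0, 314.7], [0.0, 505.9, 194.1], [0.0, 0.0, 1.0]] [[-0.4153, -0.9094, 0.0223], [-0.5469, 0.2301, -0.805], [0.7269, -0.3465, -0.5929]] [356.5, 281.2, 701.7]
top [[382.6, 0.0, 314.6], [0.0, 382.6, 199.8], [0.0, 0.0, 1.0]] [[-0.0026, -0.9994, -0.0341], [-0.993, 0.0066, -0.1178], [0.1179, 0.0336, -0.9925]] [181.3, 488.8, 844.5]
```

View pics/scene1.png

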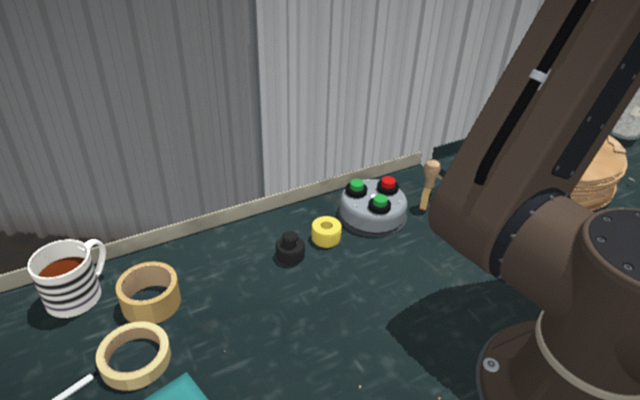

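View pics/top1.png

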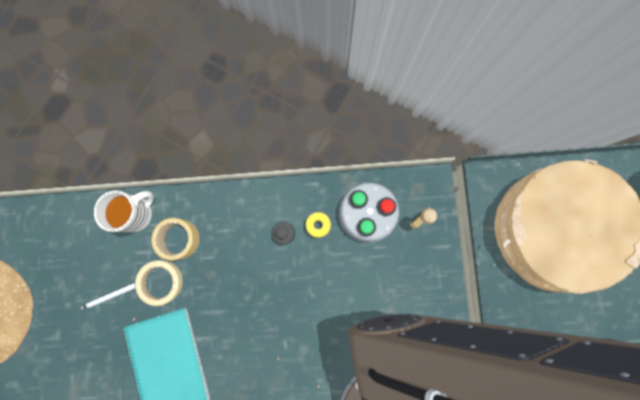

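The scene view shows the station at about (374,205) with greens at (357,187) and (380,202) and red at (388,184). In the top view the greens are at (359,199) and (367,227), and red is at (387,206). The roll and weight are at left, the stamp at right. Next I measure them.

```bash
cat > h.py <<'E'
from cell import env, optics
import cv2, numpy as np
def ray(m,uv,z):
    K,R,t=map(np.array,(m["mtx"],m["R"],m["t"]))
    d=R.T@np.linalg.solve(K,[uv[0],uv[1],1.]); C=-R.T@t
    return C+d*(z-C[2])/d[2]
def proj(m,X):
    K,R,t=map(np.array,(m["mtx"],m["R"],m["t"])); p=K@(R@np.array(X,float)+t); return p[:2]/p[2]
def blobs(im,col,amin=15):
    h=cv2.cvtColor(im,cv2.COLOR_RGB2HSV); 
    if col=="g": k=cv2.inRange(h,(50,110,60),(80,255,255))
    elif col=="r": k=cv2.inRange(h,(0,170,90),(4,255,255))|cv2.inRange(h,(174,170,90),(180,255,255))
    else: k=cv2.inRange(h,(24,150,90),(34,255,255))
    n,_,s,c=cv2.connectedComponentsWithStats(k)
    return [(c[i],s[i]) for i in range(1,n) if s[i,4]>=amin]
E
python3 - <<'E'
from h import *
for n in ("top","scene"):
    im=cv2.cvtColor(cv2.imread(f"pics/{n}1.png"),cv2.COLOR_BGR2RGB); m=optics.camera_model(n)
    for c in "gry":
        for p,s in blobs(im,c): print(n,c,p.round(1),s,ray(m,p,66).round(1), ray(m,p,35).round(1))
m=optics.camera_model("top")
for nm,uv,z in (("weight",(283,232),40),("roll",(318,225),35),("stampTop",(430,215),107),("stampfoot",(417,222),10),("wall1",(455,160),0),("wall2",(170,188),0),("wallR",(470,240),0),("statn",(369,211),45)): print(nm,ray(m,uv,z).round(0))
im=cv2.imread("pics/top1.png")[150:270,250:490]; cv2.imwrite("pics/crop1.png",cv2.resize(im,(800,400),interpolation=cv2.INTER_CUBIC))
im=cv2.imread("pics/scene1.png")[140:280,260:460]; cv2.imwrite("pics/crop2.png",cv2.resize(im,(800,560),interpolation=cv2.INTER_CUBIC))
E
```

```text
top g [358.5 198.4] [352 192  14  14 153] [488.1  81.5  66. ] [491.9  79.   35. ]
top g [366.5 226.4] [360 220  14  14 155] [426.7  65.   66. ] [428.2  61.9  35. ]
top r [386.7 205.6] [381 200  13  12 121] [471.9  20.3  66. ] [475.   15.5  35. ]
top y [317.  224.5] [307 214  22  22 212] [431.4 172.6  66. ] [433.1 173.4  35. ]
scene g [356.5 185. ] [350 179  14  13 155] [484.2  83.   66. ] [521.9  60.1  35. ]
scene g [380.  200.5] [373 193  15  15 174] [422.9  66.1  66. ] [457.3  42.3  35. ]
scene r [387.9 182.4] [381 177  15  12 147] [468.1  21.5  66. ] [505.   -4.8  35. ]
weight [416. 250.  40.]
roll [432. 171.  35.]
stampTop [448. -62. 107.]
stampfoot [439. -57.  10.]
wall1 [ 586. -154.    0.]
wall2 [525. 529.   0.]
wallR [ 397. -180.    0.]
statn [462.  57.  45.]
```

View pics/crop1.png

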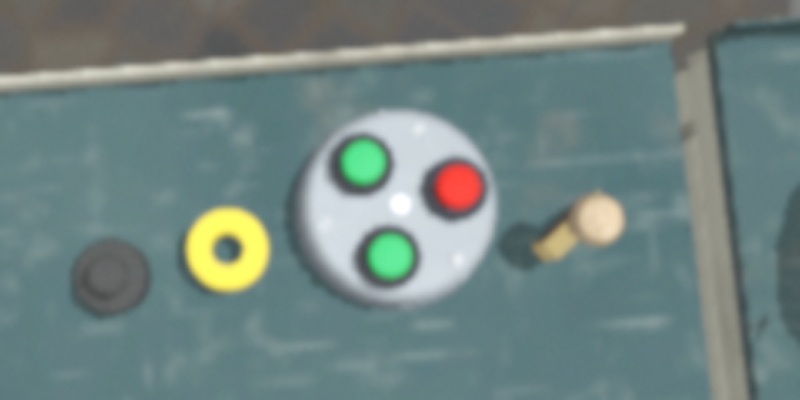

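View pics/crop2.png

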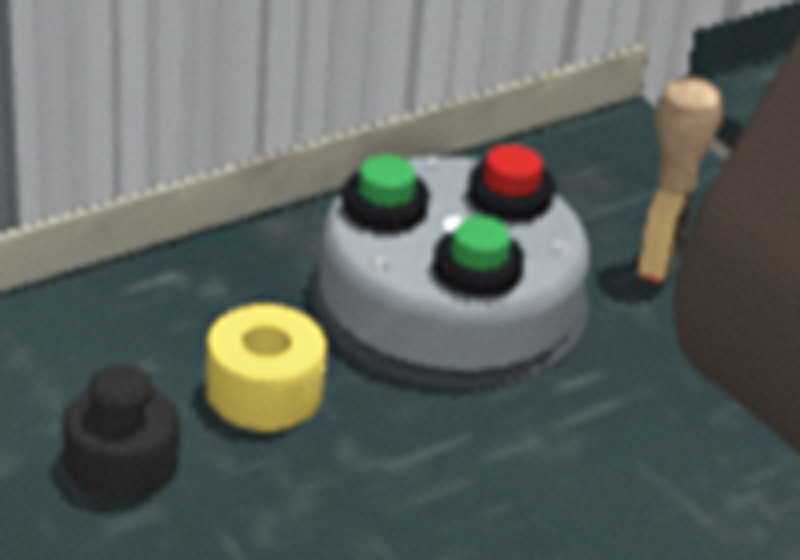

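Cap spacing from the top view is 63.6 mm (should be 64). The green pair's axis is about 15° from x, with its midpoint near (457,73). I'll check the obstacles on the way.

```bash
python3 - <<'E'
from h import *
m=optics.camera_model("top")
for uv in ((497,225),(580,160),(640,230),(560,285)):
    for z in (0,60,150): print(uv,z,ray(m,uv,z).round(0))
m=optics.camera_model("scene")
for X in ((450,-400,0),(450,-400,60),(450,-400,150),(300,-400,60)): print(X,proj(m,X).round(0))
cv2.imwrite("pics/w1.png",cv2.cvtColor(optics.read_camera("wrist"),cv2.COLOR_RGB2BGR))
m=optics.camera_model("wrist"); R=np.array(m["R"]); print((-R.T@m["t"]).round(0),R.round(3).tolist(), env.state()["eef_pos"])
E
```

```text
(497, 225) 0 [ 432. -243.    0.]
(497, 225) 60 [ 429. -217.   60.]
(497, 225) 150 [ 424. -178.  150.]
(580, 160) 0 [ 584. -444.    0.]
(580, 160) 60 [ 570. -404.   60.]
(580, 160) 150 [ 551. -345.  150.]
(640, 230) 0 [ 419. -564.    0.]
(640, 230) 60 [ 417. -517.   60.]
(640, 230) 150 [ 414. -446.  150.]
(560, 285) 0 [ 295. -376.    0.]
(560, 285) 60 [ 302. -341.   60.]
(560, 285) 150 [ 311. -288.  150.]
(450, -400, 0) [546. 169.]
(450, -400, 60) [554. 147.]
(450, -400, 150) [566. 111.]
(300, -400, 60) [610. 183.]
[ 238. -583.  385.] [[0.27, -0.963, -0.001], [-0.931, -0.261, 0.254], [-0.245, -0.068, -0.967]] [ 168.40102966 -601.73408267  214.22454605]
```

View pics/w1.png

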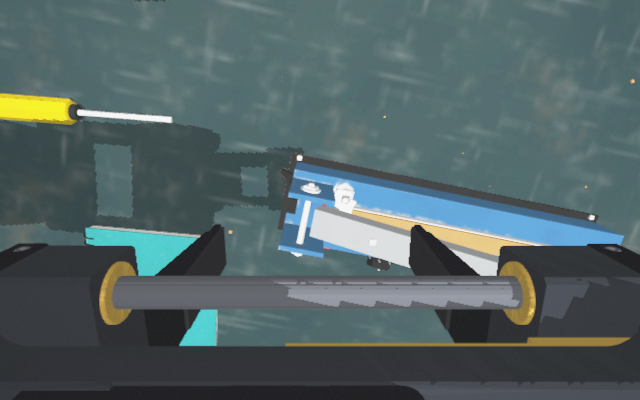

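The wrist view shows only the benchtop clutter below the start pose (blue sealer at about (450,210)), with the jaws open. I'll raise and swing over, clear of the round stack at y about -380.

Emit:
drive_tool([
  {"slide":[-0.02,-0.03,-0.02],"dr":[0,-0.1,0]},
  {"slide":[-0.05,-0.055,-0.045],"dr":[0,-0.22,0]},
  {"slide":[-0.08,-0.075,-0.075],"dr":[0,-0.34,0]},
  {"slide":[-0.11,-0.08,-0.105],"dr":[0,-0.46,0]},
  {"slide":[-0.14,-0.085,-0.13],"dr":[0,-0.58,0]},
])

```text
invalid input
```

```bash
cat >> h.py <<'E'
from scipy.spatial.transform import Rotation as Ro
def goal(P,yaw,s=None):
    s=s or env.state(); R=Ro.from_euler("xyz",s["tcp_rot"]); G=Ro.from_euler("xyz",[-np.pi/2,0,yaw])
    print("t",round(s["t"],2),"pos",s["eef_pos"].round(1),"rpy",s["tcp_rot"].round(4),"j",s["joints"].round(2),"F",s["ft_force"].round(2),"open",round(s["opening"]*95.1,1))
    print("slide mm",R.inv().apply(np.array(P)-s["eef_pos"]).round(1),"dr",(R.inv()*G).as_rotvec().round(4))
E
python3 -c "
from h import *
goal((400,-180,300),-1.8); goal((457,73.5,200),-1.307)"
```

```text
t 0.15 pos [ 168.4 -601.7  214.2] rpy [-1.5715e+00  1.0000e-04 -2.8688e+00] j [-1.4   0.49  1.56  0.    1.09 -0.11] F [ 0.87  0.32 -0.35] open 95.0
slide mm [-336.7  -85.5 -343.8] dr [ 6.0000e-04 -1.0688e+00 -5.0000e-04]
t 0.15 pos [ 168.4 -601.7  214.2] rpy [-1.5715e+00  1.0000e-04 -2.8688e+00] j [-1.4   0.49  1.56  0.    1.09 -0.11] F [ 0.87  0.32 -0.35] open 95.0
slide mm [-459.9   14.7 -572.5] dr [ 5.0000e-04 -1.5618e+00 -6.0000e-04]
```

The call was refused, probably because it lacked a fingers value. I'll include it and set the opening to 52 mm now.

Emit:
drive_tool([
  {"slide":[-0.02,-0.03,-0.02],"dr":[0,-0.1,0],"fingers":0.052},
  {"slide":[-0.05,-0.055,-0.045],"dr":[0,-0.22,0],"fingers":0.052},
  {"slide":[-0.08,-0.075,-0.075],"dr":[0,-0.34,0],"fingers":0.052},
  {"slide":[-0.11,-0.08,-0.105],"dr":[0,-0.46,0],"fingers":0.052},
  {"slide":[-0.14,-0.085,-0.13],"dr":[0,-0.58,0],"fingers":0.052},
])

```text
t: 0.57
eef_pos: [264.0, -444.2, 299.5]
tcp_rot: [-1.57, -0.001, -2.284]
ft_force: [1.2, -0.8, 0.5]
opening: 0.704
```

```bash
python3 -c "
from h import *
goal((400,-180,300),-1.8); goal((457,73.5,200),-1.307)"
```

```text
t 0.57 pos [ 264.  -444.2  299.5] rpy [-1.5696e+00 -6.0000e-04 -2.2838e+00] j [-1.16  0.25  1.7  -0.    1.19 -0.45] F [ 1.16 -0.83  0.46] open 66.9
slide mm [-288.8   -0.8  -70. ] dr [-0.001  -0.4838  0.0009]
t 0.57 pos [ 264.  -444.2  299.5] rpy [-1.5696e+00 -6.0000e-04 -2.2838e+00] j [-1.16  0.25  1.7  -0.    1.19 -0.45] F [ 1.16 -0.83  0.46] open 66.9
slide mm [-517.9   99.  -192.8] dr [-8.000e-04 -9.768e-01  1.100e-03]
```

Emit:
drive_tool([
  {"slide":[-0.04,0,-0.01],"dr":[0,-0.09,0],"fingers":0.052},
  {"slide":[-0.08,0,-0.02],"dr":[0,-0.18,0],"fingers":0.052},
  {"slide":[-0.12,0,-0.03],"dr":[0,-0.27,0],"fingers":0.052},
  {"slide":[-0.16,0,-0.04],"dr":[0,-0.36,0],"fingers":0.052},
  {"slide":[-0.2,0,-0.05],"dr":[0,-0.45,0],"fingers":0.052},
])

```text
t: 0.98
eef_pos: [358.0, -260.3, 298.6]
tcp_rot: [-1.571, -0.0, -1.835]
ft_force: [1.1, 0.4, -1.0]
opening: 0.55
```

```bash
python3 -c "
from h import *
goal((450,-20,280),-1.4); goal((457,73.5,200),-1.307)"
```

```text
t 0.98 pos [ 358.  -260.3  298.6] rpy [-1.5706e+00 -2.0000e-04 -1.8347e+00] j [-0.78  0.14  1.86 -0.    1.15 -0.51] F [ 1.11  0.35 -0.96] open 52.3
slide mm [-256.    18.5   26.1] dr [-2.000e-04 -4.347e-01  2.000e-04]
t 0.98 pos [ 358.  -260.3  298.6] rpy [-1.5706e+00 -2.0000e-04 -1.8347e+00] j [-0.78  0.14  1.86 -0.    1.15 -0.51] F [ 1.11  0.35 -0.96] open 52.3
slide mm [-348.1   98.5    8.5] dr [-2.000e-04 -5.277e-01  2.000e-04]
```

Emit:
drive_tool([
  {"slide":[-0.04,0,0.004],"dr":[0,-0.09,0],"fingers":0.052},
  {"slide":[-0.08,0,0.008],"dr":[0,-0.18,0],"fingers":0.052},
  {"slide":[-0.12,0,0.012],"dr":[0,-0.27,0],"fingers":0.052},
  {"slide":[-0.16,0,0.015],"dr":[0,-0.36,0],"fingers":0.052},
  {"slide":[-0.2,0,0.02],"dr":[0,-0.44,0],"fingers":0.052},
])

```text
t: 1.4
eef_pos: [429.9, -72.6, 298.6]
tcp_rot: [-1.571, -0.0, -1.394]
ft_force: [0.2, -1.5, 0.2]
opening: 0.548
```

```bash
python3 -c "
from h import *
goal((457,73.5,220),-1.307)"
```

```text
t 1.4 pos [429.9 -72.6 298.6] rpy [-1.5707e+00 -2.0000e-04 -1.3944e+00] j [-0.32  0.13  1.87 -0.    1.15 -0.5 ] F [ 0.2  -1.47  0.16] open 52.1
slide mm [-139.1   78.6   52.3] dr [-0.0001 -0.0874  0.0002]
```

Emit:
drive_tool([
  {"slide":[-0.035,0.01,0.013],"dr":[0,-0.02,0],"fingers":0.052},
  {"slide":[-0.07,0.02,0.026],"dr":[0,-0.04,0],"fingers":0.052},
  {"slide":[-0.105,0.04,0.039],"dr":[0,-0.06,0],"fingers":0.052},
  {"slide":[-0.139,0.06,0.052],"dr":[0,-0.087,0],"fingers":0.052},
  {"slide":[-0.139,0.079,0.0525],"dr":[0,-0.087,0],"fingers":0.052},
])

```text
t: 1.82
eef_pos: [458.1, 75.9, 218.6]
tcp_rot: [-1.57, 0.001, -1.306]
ft_force: [1.0, -0.1, -0.5]
opening: 0.548
```

Emit:
drive_tool([
  {"slide":[0,0,0],"dr":[0,0,0],"fingers":0.052},
  {"slide":[0,0,0],"dr":[0,0,0],"fingers":0.052},
])

```text
t: 1.98
eef_pos: [457.5, 71.4, 219.2]
tcp_rot: [-1.573, 0.0, -1.311]
ft_force: [-0.2, 0.1, -0.1]
opening: 0.55
```

```bash
python3 - <<'E'
from h import *
goal((457,73.5,220),-1.307)
m=optics.camera_model("wrist"); im=optics.read_camera("wrist")
cv2.imwrite("pics/w2.png",cv2.cvtColor(im,cv2.COLOR_RGB2BGR))
for c in "gr":
    for p,s in blobs(im,c): print(c,p.round(1),s,ray(m,p,69).round(1))
E
```

```text
t 1.98 pos [457.5  71.4 219.2] rpy [-1.5728e+00  3.0000e-04 -1.3110e+00] j [ 0.01  0.26  1.93 -0.    0.95 -0.25] F [-0.19  0.11 -0.12] open 52.3
slide mm [-2.2 -0.8  0.1] dr [ 0.002  -0.004  -0.0003]
g [282.8 179.7] [268 165  30  31 741] [427.1  64.8  69. ]
g [350.9 179.6] [336 164  31  32 743] [488.   81.2  69. ]
r [316.9 235. ] [303 220  29  30 666] [471.7  20.2  69. ]
```

View pics/w2.png

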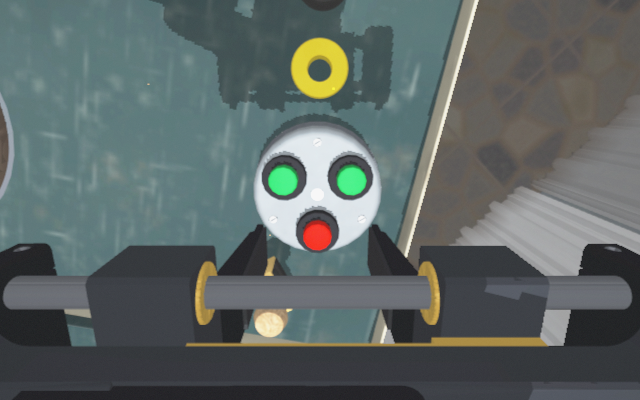

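In the wrist view, the greens are at (283,180) and (351,180) and red at (317,235). That puts the greens at (427,65) and (488,81), spaced 63.1 mm, with the midpoint at (457.6,73.0) and yaw -1.308, agreeing with the top view. I'm descending.

Emit:
drive_tool([
  {"slide":[-0.001,0.03,0],"dr":[0,-0.002,0],"fingers":0.052},
  {"slide":[-0.001,0.06,0],"dr":[0,-0.002,0],"fingers":0.052},
  {"slide":[-0.001,0.09,0],"dr":[0,-0.002,0],"fingers":0.052},
  {"slide":[-0.001,0.115,0],"dr":[0,-0.002,0],"fingers":0.052},
  {"slide":[-0.001,0.13,0],"dr":[0,-0.002,0],"fingers":0.052},
])

```text
t: 2.45
eef_pos: [457.7, 70.9, 88.7]
tcp_rot: [-1.571, -0.0, -1.312]
ft_force: [0.7, -0.1, -1.7]
opening: 0.548
```

Emit:
drive_tool([
  {"slide":[0,0,0],"dr":[0,0,0],"fingers":0.052},
  {"slide":[0,0,0],"dr":[0,0,0],"fingers":0.052},
  {"slide":[0,0,0],"dr":[0,0,0],"fingers":0.052},
])

```text
t: 2.7
eef_pos: [458.5, 71.6, 91.0]
tcp_rot: [-1.569, -0.001, -1.311]
ft_force: [0.3, -0.2, 0.0]
opening: 0.547
```

```bash
python3 - <<'E'
from h import *
goal((457.6,73,80),-1.308)
for n in ("scene","wrist"):
    im=cv2.cvtColor(optics.read_camera(n),cv2.COLOR_RGB2BGR)
    if n=="scene": im=cv2.resize(im[100:280,250:490],(800,600),interpolation=cv2.INTER_CUBIC)
    cv2.imwrite(f"pics/{n}3.png",im)
E
```

```text
t 2.7 pos [458.5  71.6  91. ] rpy [-1.5686e+00 -7.0000e-04 -1.3110e+00] j [ 0.01  0.45  2.07 -0.    0.61 -0.25] F [ 0.29 -0.16  0.  ] open 52.0
slide mm [-1.6 11.  -0.6] dr [-0.0022 -0.003   0.0007]
```

View pics/scene3.png

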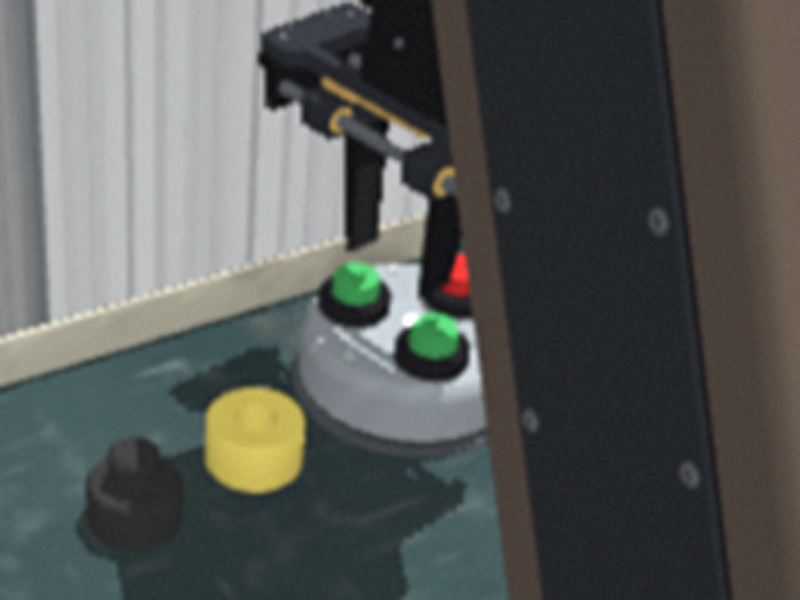

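View pics/wrist3.png

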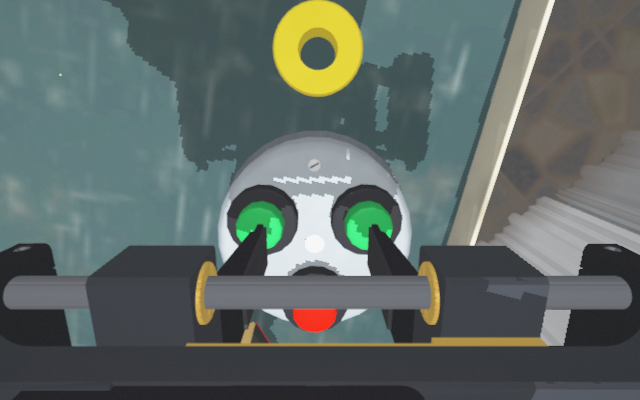

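The wrist view shows the fingertips at (263,228) and (372,228) over green caps at (260,225) and (369,226), with red at (314,318) clear of them. Next is a gentle press.

Emit:
drive_tool([
  {"slide":[-0.0015,0.006,-0.0005],"dr":[0,-0.002,0],"fingers":0.052},
  {"slide":[-0.0015,0.012,-0.0005],"dr":[0,-0.002,0],"fingers":0.052},
  {"slide":[-0.0015,0.016,-0.0005],"dr":[0,-0.002,0],"fingers":0.052},
  {"slide":[-0.0015,0.016,-0.0005],"dr":[0,-0.002,0],"fingers":0.052},
  {"slide":[-0.0015,0.016,-0.0005],"dr":[0,-0.002,0],"fingers":0.052},
])

```text
t: 3.22
eef_pos: [456.6, 73.6, 73.1]
tcp_rot: [-1.572, 0.0, -1.308]
ft_force: [-0.3, -0.1, 0.2]
opening: 0.543
```

```bash
python3 - <<'E'
from h import *
goal((457.6,73,61),-1.308)
E
```

```text
t 3.22 pos [456.6  73.6  73.1] rpy [-1.5717e+00  1.0000e-04 -1.3076e+00] j [ 0.02  0.49  2.09 -0.    0.57 -0.25] F [-0.28 -0.08  0.16] open 51.6
slide mm [ 0.9 12.1  0.8] dr [ 0.0009  0.0004 -0.0001]
```

Emit:
drive_tool([
  {"slide":[0.0005,0.003,0.0005],"dr":[0,0,0],"fingers":0.052},
  {"slide":[0.0005,0.006,0.0005],"dr":[0,0,0],"fingers":0.052},
  {"slide":[0.0005,0.009,0.0005],"dr":[0,0,0],"fingers":0.052},
  {"slide":[0.0005,0.012,0.0005],"dr":[0,0,0],"fingers":0.052},
  {"slide":[0.0005,0.012,0.0005],"dr":[0,0,0],"fingers":0.052},
])

```text
t: 3.63
eef_pos: [457.7, 73.2, 61.4]
tcp_rot: [-1.57, -0.0, -1.308]
ft_force: [-0.8, -0.1, 9.9]
opening: 0.547
```

Emit:
drive_tool([
  {"slide":[0,0.001,0],"dr":[0,0,0],"fingers":0.052},
  {"slide":[0,0.0015,0],"dr":[0,0,0],"fingers":0.052},
])

```text
t: 3.8
eef_pos: [457.8, 73.2, 61.0]
tcp_rot: [-1.569, -0.0, -1.308]
ft_force: [-6.0, -0.5, 31.9]
opening: 0.55
```

```bash
python3 - <<'E'
from h import *
s=env.state(); goal((457.6,73,61),-1.308,s); print(s["moment"], Ro.from_euler("xyz",s["tcp_rot"]).as_matrix().round(4))
for n in ("scene","wrist"):
    im=cv2.cvtColor(optics.read_camera(n),cv2.COLOR_RGB2BGR)
    if n=="scene": im=cv2.resize(im[100:280,250:490],(800,600),interpolation=cv2.INTER_CUBIC)
    cv2.imwrite(f"pics/{n}4.png",im)
s=env.state(); goal((457.6,73,61),-1.308,s); print(s["moment"])
E
```

```text
t 3.8 pos [457.8  73.2  61. ] rpy [-1.5694e+00 -5.0000e-04 -1.3077e+00] j [ 0.02  0.51  2.1  -0.    0.53 -0.25] F [-6.01 -0.48 31.92] open 52.3
slide mm [ 0.2  0.  -0.2] dr [-0.0014  0.0003  0.0005]
[-0.12463492  0.93947615  0.01380596] [[ 2.600e-01  1.500e-03  9.656e-01]
 [-9.656e-01 -1.000e-04  2.600e-01]
 [ 5.000e-04 -1.000e+00  1.400e-03]]
t 3.9 pos [457.7  73.2  61.1] rpy [-1.5692e+00 -5.0000e-04 -1.3077e+00] j [ 0.02  0.51  2.1  -0.    0.53 -0.25] F [-3.22 -0.07 24.54] open 52.1
slide mm [ 0.2  0.1 -0.2] dr [-0.0016  0.0003  0.0005]
[-0.10554385  0.71893247  0.02847201]
```

View pics/scene4.png

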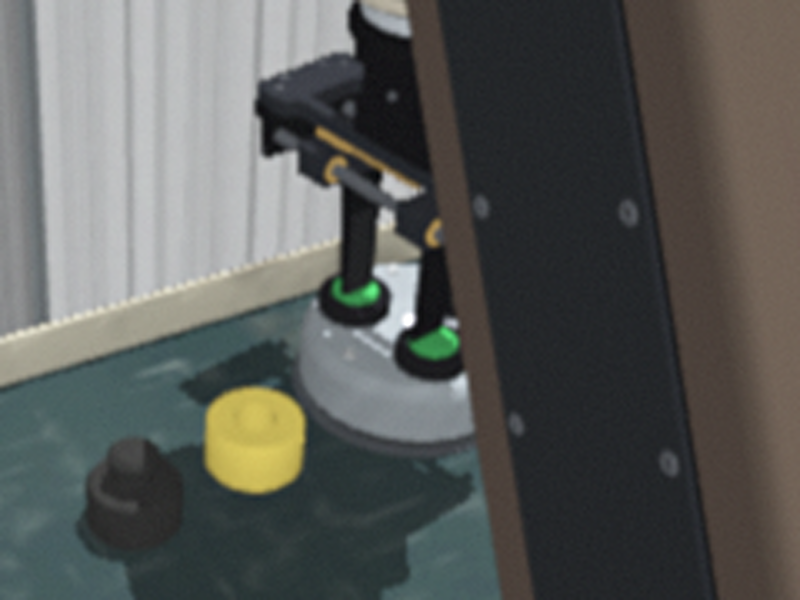

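View pics/wrist4.png

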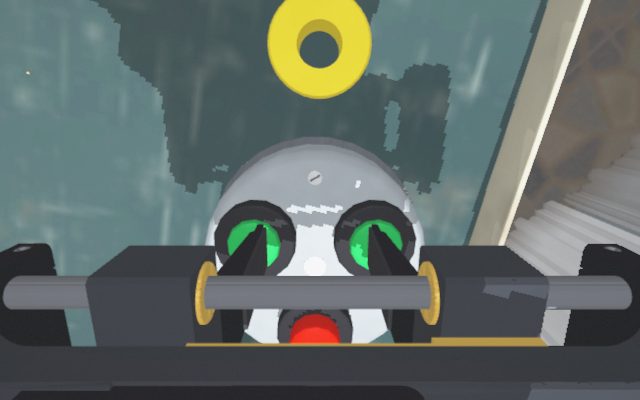

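Both caps appear equally sunk into their housings in the scene view, about (357,293) and (433,343) in the crop. The force is well above the 10 N of the two springs, z is 61.0 and red is untouched. I'll level the tool slightly and hold.

Emit:
drive_tool([
  {"slide":[0,0.0003,0],"dr":[-0.0015,0,0],"fingers":0.052},
  {"slide":[0,0.0003,0],"dr":[-0.002,0,0],"fingers":0.052},
  {"slide":[0,0.0003,0],"dr":[-0.002,0,0],"fingers":0.052},
])

```text
t: 4.15
eef_pos: [457.7, 73.2, 61.1]
tcp_rot: [-1.571, -0.001, -1.308]
ft_force: [-5.0, 0.1, 28.6]
opening: 0.549
```

```bash
python3 - <<'E'
from h import *
s=env.state(); goal((457.6,73,61),-1.308,s); print(s["moment"])
E
```

```text
t 4.15 pos [457.7  73.2  61.1] rpy [-1.5710e+00 -6.0000e-04 -1.3077e+00] j [ 0.02  0.51  2.1  -0.    0.53 -0.25] F [-4.99  0.11 28.59] open 52.2
slide mm [ 0.2  0.1 -0.2] dr [0.0002 0.0003 0.0006]
[-0.07665747  0.8799145  -0.02005812]
```

Emit:
drive_tool([
  {"slide":[0,0,0],"dr":[0,0,0],"fingers":0.052},
  {"slide":[0,0,0],"dr":[0,0,0],"fingers":0.052},
  {"slide":[0,0,0],"dr":[0,0,0],"fingers":0.052},
  {"slide":[0,0,0],"dr":[0,0,0],"fingers":0.052},
  {"slide":[0,0,0],"dr":[0,0,0],"fingers":0.052},
])

```text
t: 4.57
eef_pos: [457.8, 73.2, 61.1]
tcp_rot: [-1.571, -0.001, -1.308]
ft_force: [-4.6, 0.3, 27.4]
opening: 0.543
```

Emit:
drive_tool([
  {"slide":[0,0,0],"dr":[0,0,0],"fingers":0.052},
  {"slide":[0,0,0],"dr":[0,0,0],"fingers":0.052},
  {"slide":[0,0,0],"dr":[0,0,0],"fingers":0.052},
  {"slide":[0,0,0],"dr":[0,0,0],"fingers":0.052},
  {"slide":[0,0,0],"dr":[0,0,0],"fingers":0.052},
])

```text
t: 4.98
eef_pos: [457.7, 73.2, 61.1]
tcp_rot: [-1.571, -0.001, -1.308]
ft_force: [-5.8, -0.2, 28.8]
opening: 0.546
```

Emit:
drive_tool([
  {"slide":[0,0,0],"dr":[0,0,0],"fingers":0.052},
  {"slide":[0,0,0],"dr":[0,0,0],"fingers":0.052},
  {"slide":[0,0,0],"dr":[0,0,0],"fingers":0.052},
  {"slide":[0,0,0],"dr":[0,0,0],"fingers":0.052},
  {"slide":[0,0,0],"dr":[0,0,0],"fingers":0.052},
])

```text
t: 5.4
eef_pos: [457.7, 73.2, 61.0]
tcp_rot: [-1.571, -0.001, -1.308]
ft_force: [-5.9, 0.0, 28.7]
opening: 0.549
```

Emit:
drive_tool([
  {"slide":[0,0,0],"dr":[0,0,0],"fingers":0.052},
  {"slide":[0,0,0],"dr":[0,0,0],"fingers":0.052},
  {"slide":[0,0,0],"dr":[0,0,0],"fingers":0.052},
  {"slide":[0,0,0],"dr":[0,0,0],"fingers":0.052},
  {"slide":[0,0,0],"dr":[0,0,0],"fingers":0.052},
])

```text
t: 5.82
eef_pos: [457.7, 73.2, 61.0]
tcp_rot: [-1.571, -0.001, -1.308]
ft_force: [-5.9, -0.6, 27.8]
opening: 0.546
```

Emit:
drive_tool([
  {"slide":[0,0,0],"dr":[0,0,0],"fingers":0.052},
  {"slide":[0,0,0],"dr":[0,0,0],"fingers":0.052},
  {"slide":[0,0,0],"dr":[0,0,0],"fingers":0.052},
  {"slide":[0,0,0],"dr":[0,0,0],"fingers":0.052},
  {"slide":[0,0,0],"dr":[0,0,0],"fingers":0.052},
])

```text
t: 6.23
eef_pos: [457.7, 73.2, 61.0]
tcp_rot: [-1.571, -0.001, -1.308]
ft_force: [-5.7, -0.8, 29.6]
opening: 0.543
```

Emit:
drive_tool([
  {"slide":[0,0,0],"dr":[0,0,0],"fingers":0.052},
  {"slide":[0,0,0],"dr":[0,0,0],"fingers":0.052},
  {"slide":[0,0,0],"dr":[0,0,0],"fingers":0.052},
  {"slide":[0,0,0],"dr":[0,0,0],"fingers":0.052},
  {"slide":[0,0,0],"dr":[0,0,0],"fingers":0.052},
])

```text
t: 6.65
eef_pos: [457.7, 73.2, 61.0]
tcp_rot: [-1.571, -0.001, -1.308]
ft_force: [-5.4, -0.2, 28.4]
opening: 0.546
```

Emit:
drive_tool([
  {"slide":[0,0,0],"dr":[0,0,0],"fingers":0.052},
  {"slide":[0,0,0],"dr":[0,0,0],"fingers":0.052},
  {"slide":[0,0,0],"dr":[0,0,0],"fingers":0.052},
  {"slide":[0,0,0],"dr":[0,0,0],"fingers":0.052},
])

```text
t: 6.98
eef_pos: [457.7, 73.2, 61.0]
tcp_rot: [-1.571, -0.001, -1.308]
ft_force: [-4.9, -0.9, 29.1]
opening: 0.548
```

I'll take one last look while holding, then lift straight up.

```bash
python3 - <<'E'
from h import *
im=cv2.cvtColor(optics.read_camera("scene"),cv2.COLOR_RGB2BGR)
cv2.imwrite("pics/scene5.png",cv2.resize(im[160:220,340:400],(600,600),interpolation=cv2.INTER_CUBIC))
E
```

```text
(no output)
```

View pics/scene5.png

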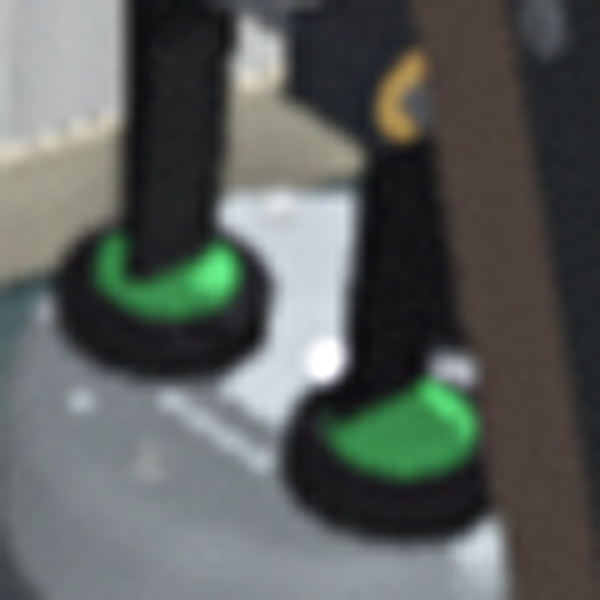

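Both caps, at (170,275) and (400,435) in the crop, are down equally with a finger on each. I'm releasing now.

Emit:
drive_tool([
  {"slide":[0,-0.006,0],"dr":[0,0,0],"fingers":0.052},
  {"slide":[0,-0.02,0],"dr":[0,0,0],"fingers":0.052},
  {"slide":[0,-0.05,0],"dr":[0,0,0],"fingers":0.052},
  {"slide":[0,-0.085,0],"dr":[0,0,0],"fingers":0.052},
  {"slide":[0,-0.12,0],"dr":[0,0,0],"fingers":0.052},
])

```text
t: 7.45
eef_pos: [457.1, 73.3, 180.6]
tcp_rot: [-1.574, 0.0, -1.308]
ft_force: [1.0, -1.1, 1.1]
opening: 0.545
```

Emit:
drive_tool([
  {"slide":[0,-0.03,0],"dr":[0,0,0],"fingers":0.052},
  {"slide":[0,-0.04,0],"dr":[0,0,0],"fingers":0.052},
  {"slide":[0,-0.04,0],"dr":[0,0,0],"fingers":0.052},
  {"slide":[0,-0.04,0],"dr":[0,0,0],"fingers":0.052},
])

```text
t: 7.78
eef_pos: [457.5, 73.3, 219.4]
tcp_rot: [-1.572, -0.0, -1.308]
ft_force: [-0.4, -1.4, -0.8]
opening: 0.548
```

```bash
python3 - <<'E'
from h import *
goal((457.6,73,220),-1.308)
im=cv2.cvtColor(optics.read_camera("scene"),cv2.COLOR_RGB2BGR)
cv2.imwrite("pics/scene6.png",cv2.resize(im[140:280,260:460],(800,560),interpolation=cv2.INTER_CUBIC))
m=optics.camera_model("wrist"); im=optics.read_camera("wrist")
cv2.imwrite("pics/wrist6.png",cv2.cvtColor(im,cv2.COLOR_RGB2BGR))
for c in "gr":
    for p,s in blobs(im,c): print(c,p.round(1),s,ray(m,p,69).round(1))
E
```

```text
t 7.78 pos [457.5  73.3 219.4] rpy [-1.5723e+00 -2.0000e-04 -1.3078e+00] j [ 0.02  0.26  1.93 -0.    0.95 -0.25] F [-0.42 -1.39 -0.8 ] open 52.1
slide mm [ 0.3 -0.6  0. ] dr [0.0015 0.0002 0.0002]
g [282.5 181.4] [268 166  30  31 741] [426.8  65.1  69. ]
g [350.6 181.5] [336 166  31  32 740] [487.7  81.4  69. ]
r [316.5 236.7] [303 222  28  30 670] [471.3  20.6  69. ]
```

View pics/scene6.png

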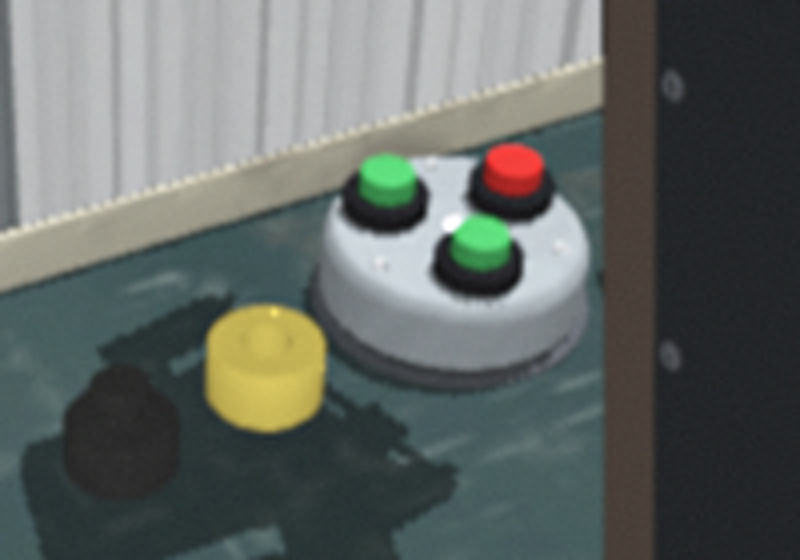

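View pics/wrist6.png

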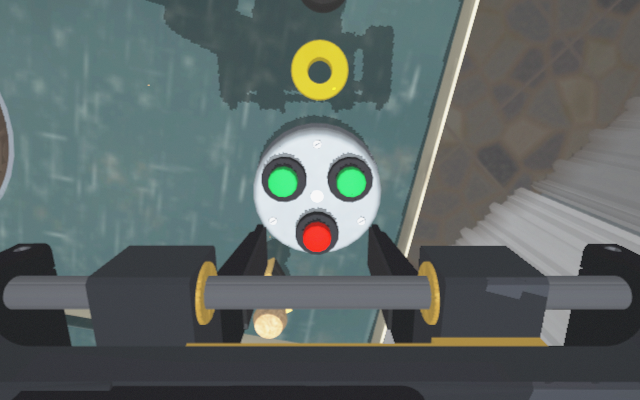

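All three caps are up, at (387,175), (482,238) and (514,168) in the crop. The weight, roll and stamp are where they were, and the arm is about 150 mm clear.

```bash
python3 -c "
from h import *
print(env.job_done())"
```

```text
the job is handed in; nothing more can be done
None
```

I pressed both green buttons down together, one fingertip on each, and held them for just over 3 s (t ≈ 3.8 to 7.0 s). I then lifted straight up to about 150 mm above the caps and handed the job in at about 7.9 s.

**While holding:**
- The TCP sat at z = 61.0–61.1 mm, and the fully-home height is 61 mm.
- The total vertical force was about 25–32 N, against about 10 N for the two springs, so the caps were against their stops.
- The camera view showed both caps equally sunk. There was a small sideways force of about 6 N or less.
- The cap positions were seen only in the images. I inferred an even press on the two caps from the level tool, because the moment reading alone did not settle it.

**After release:**
- All three caps were back up, and the force reading was down to sensor noise.
- I never touched the red button.
- The ribbon roll, weight and date stamp looked unmoved compared with the earlier pictures.

My first move call was refused because it lacked a finger value; nothing moved.

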